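Snap down the four lid tabs of a sample box and lock it

TASK

Close the sample box: press down each of the four orange snap tabs around the rim of its lid until it clicks and lies flush with the lid. When all four are down, slide the blue lock along its track all the way to the end with the green patch. Leave the other things on the bench where they stand.

Things in the scene. Friction and masses are not known exactly. Their poses are not given: they have to be found in the camera images.
- box: Light-blue sample box with white lid, fixed to the bench; 164 x 224 mm at the rim, flat lid top 100 mm above the bench. Origin: centre of the underside, on the bench. x the short way, y the long way, z up; yaw within 0.5 rad of the robot's frame, so -x is the near side. An orange snap tab sits in a notch in the middle of each side; a grey track 34 x 124 x 4 mm lies along y on the lid's middle.
- tab_near_pad (a point): Pressing point on top of the orange tab on the box's -x side; moves with the tab. Tab 46 mm wide, 45 long, 8 thick, hinged along its inner edge, at x = -40 mm from the box's centre, 4 mm under the lid top. Raised, this point is 17 mm above the lid and 23 mm outboard of the hinge, the tab's outer edge 25 mm above the lid; pressed home, flush with the lid and 31 mm outboard.
- tab_near (a joint): Angle of the tab on the -x side: 0 = raised (sloping up outward), 0.60 rad = engaged, flush with the lid. Press straight down, about 26 mm outboard of the hinge: about 5 N pressed slowly (a peak of 12 N at 0.1 m/s), it snaps over half-way (0.3 rad) and pulls itself flush; let go earlier, it springs up again.
- tab_far_pad (a point): Pressing point on top of the orange tab on the box's +x side; moves with the tab. Tab 46 mm wide, 45 long, 8 thick, hinged along its inner edge, at x = 40 mm from the box's centre, 4 mm under the lid top. Raised, this point is 17 mm above the lid and 23 mm outboard of the hinge, the tab's outer edge 25 mm above the lid; pressed home, flush with the lid and 31 mm outboard.
- tab_far (a joint): Angle of the tab on the +x side: 0 = raised (sloping up outward), 0.60 rad = engaged, flush with the lid. Press straight down, about 26 mm outboard of the hinge: about 5 N pressed slowly (a peak of 12 N at 0.1 m/s), it snaps over half-way (0.3 rad) and pulls itself flush; let go earlier, it springs up again.
- tab_left_pad (a point): Pressing point on top of the orange tab on the box's +y side; moves with the tab. Tab 46 mm wide, 45 long, 8 thick, hinged along its inner edge, at y = 70 mm from the box's centre, 4 mm under the lid top. Raised, this point is 17 mm above the lid and 23 mm outboard of the hinge, the tab's outer edge 25 mm above the lid; pressed home, flush with the lid and 31 mm outboard.
- tab_left (a joint): Angle of the tab on the +y side: 0 = raised (sloping up outward), 0.60 rad = engaged, flush with the lid. Press straight down, about 26 mm outboard of the hinge: about 5 N pressed slowly (a peak of 12 N at 0.1 m/s), it snaps over half-way (0.3 rad) and pulls itself flush; let go earlier, it springs up again.
- tab_right_pad (a point): Pressing point on top of the orange tab on the box's -y side; moves with the tab. Tab 46 mm wide, 45 long, 8 thick, hinged along its inner edge, at y = -70 mm from the box's centre, 4 mm under the lid top. Raised, this point is 17 mm above the lid and 23 mm outboard of the hinge, the tab's outer edge 25 mm above the lid; pressed home, flush with the lid and 31 mm outboard.
- tab_right (a joint): Angle of the tab on the -y side: 0 = raised (sloping up outward), 0.60 rad = engaged, flush with the lid. Press straight down, about 26 mm outboard of the hinge: about 5 N pressed slowly (a peak of 12 N at 0.1 m/s), it snaps over half-way (0.3 rad) and pulls itself flush; let go earlier, it springs up again.
- lock_grip (a point): Blue upright block that slides on the track in the middle of the lid: 24 mm (box x) by 18 mm (box y), from 104 to 134 mm above the bench. This point is on its centre line, 10 mm below its top. It moves stiffly (2 N) and stays where it is left.
- lock (a joint): Position of the blue lock: 0 = open, block centred at y = -30 mm in the box's frame (x = 0); 0.060 m = locked, at the stop, y = +30 mm, at the box's +y end, which bears a green patch. Growing = towards the box's +y.
- rack: White tube rack 60 x 200 x 70 mm with capped tubes. Bystander, loose. Origin: centre of its underside.
- carton: Blue carton 90 x 120 x 50 mm. Bystander, loose. Origin: centre of its underside.
- amber: Brown glass jar with black cap, 50 mm across, 95 mm tall. Bystander, loose. Origin: centre of its underside.
- scoop: Flat steel spatula 165 x 15 x 5 mm lying on the bench. Bystander, loose. Origin: centre of its underside.
- flask: Orange plastic wide-neck bottle, 104 mm across, 165 mm tall. Bystander, loose. Origin: centre of its underside.
- bottle: White plastic bottle, 80 mm across, 170 mm tall. Bystander, loose. Origin: centre of its underside.

How it is judged (in metres and radians):
On the way, in this order (a step that is already met when the one before it is completed fails the run):
1. all four tabs engaged (value of joint each of tab_near, tab_far, tab_left, tab_right above 0.5 rad), for 0.2 s.
2. the lock slid to the green end (value of joint lock above 0.055 m), for 0.2 s.
At the end, for the whole second after the job is handed in: All four tabs are engaged (within 0.1 rad of flush) and the lock is within 5 mm of the stop at its green end (all of step 1 and value of joint lock above 0.055 m); the robot touches nothing.
It fails at once if one of the loose bystanders (rack, carton, jar, spatula, bottles) is shifted by more than 30 mm (distance of any of rack, carton, amber, scoop, flask, bottle from where it was at the start of the episode above 0.03 m).
It also fails if it takes over 58 s, if anything falls off the work surface, if the arm or the gripper's body presses on something with over 40 N, if the wrist force passes 120 N, or if a joint passes its speed limit or range.

ROBOT

A 6-joint arm with a two-finger parallel gripper is mounted at the origin on the work surface. World frame = base frame: x ahead of the robot, y to its left, z up, the work surface at z = 0. Lengths are in m, angles in degrees, forces in N, time in s.
With the tool pointing down it reaches from about 0.3 to 0.75 m from the base axis. Payload 8.5 kg.
Tool frame: the origin (TCP) lies on the centre line of the jaws, within the pads' length; the fingertips stand 25 mm ahead of it and the grasp point (between the pads) lies 6 mm ahead of it; z points along the fingers, y is the line along which they close (so a half turn about z gives the same grasp; the last joint's range is limited). The gripper opens to 85 mm and grips with 20 to 120 N. Pads are 22 mm wide; open, the fingers measure 114 mm over their backs; the gripper's body (76 mm by 85 mm) begins 54 mm behind the grasp point. The pads swing forward as they close: fully open they stand 13 mm farther back than shut.
Start: joints at [-78.398, 21.807, 74.336, -0, 83.858, -12.336], TCP at [0.223, -0.503, 0.236] pointing down, gripper open.
Joint ranges: [-178.18, 178.18], [-50.72, 133.34], [12.68, 142.11], [-81.47, 261.47], [9.98, 163.14], [-165.26, 165.26]. Speed limits (degrees/s): [136.94, 136.94, 180, 180, 180, 180].

INTERFACE

Orientations are given as a 3x3 rotation matrix whose columns are the frame's x, y, z axes.
In Python, from rig import telemetry, optics, env gives the robot as it stands.
- The arm moves only by the tool send_rows, never from a script. Its argument "deltas" is a list that holds one entry, the list of rows, each a list of 7 numbers: the shift along the tool's x, y, z in m, then the turn, a rotation vector about the tool's x, y, z in rad, then the opening, from -1 (shut) to 1 (fully open), so that 0 is half open. In form: [[[x, y, z, ax, ay, az, grip], ...]]. A call has 1 to 12 rows; each row shifts and turns the commanded pose from where the row before left it, along the tool's axes as they then stand; what a row does not reach is not made up. A row lasts 1/8 s, in which the tool goes at most 62.5 mm and 10.7 degrees, less where a joint would pass 70% of its speed; a pose out of reach is approached as far as the arm can. A call is refused whole if a number of a shift passes 0.0625 or a number of a turn 0.188, either way. A call with a gripper value outside its range is refused whole. The fingers move at their own pace and stop on an object; "squeeze" is the grip in N (left out, the last holds). Time passes only in rows, so rows that do not move let the fingers close. It gives the time, the measured TCP pose, the force, the opening and the grip force at its end, in the units of the state.
- telemetry.observe(): the state, without advancing time (a new reading comes with each control period).
- optics.get_image(name): name is "scene" or "top" or "wrist"; returns a dict with "image" (384x512x3 uint8, red, green, blue), "range_z" (384x512 float32, m along the optical axis (not along the pixel's ray), 0 where there is no reading), "K" (3x3 intrinsics, pixels), "k1" (the pictures are not rectified: a ray, as slopes to the right and down, at radius r is drawn at 1 + k1 r^2 times it, then the intrinsics apply), "rvec" (rotation vector, rad) and "tvec" (3), from world to camera coordinates, as OpenCV has them; the wrist camera has in their place "hand_eye" (4x4, takes a point from camera to tool coordinates, whose origin is the TCP and whose axes are the flange's). Camera axes: x right, y down, z forward; pixel columns grow to the right and rows downward; lengths in m; the calibration is good to about 2 mm. A picture is of the moment at which its call begins: read the wrist's pose just before it.
- env.close_job(): hands the job in; it is judged then, once.
The state is a dict: "time_s": time; "q": joint angles; "qvel": joint speeds; "joint_efforts": joint torques, N m; "position": TCP position; "tool_rot": TCP orientation; "ft_force": force on the tool from outside, world axes, zero at the start; "wrist_torque": the same for the moment, N m; "grip_width": finger opening in m; "gripper_force": force on a finger pad.
Only numpy, scipy, OpenCV 4.12 (cv2) and the standard library are available. Lean on these libraries where they do the work, as an engineer would, in place of code of your own. Each camera call takes 0.05 s, during which the arm holds its last target. There are 200 camera calls.

## Working session

There is one attempt and no reset: what is moved stays moved. The work goes in short steps, Python scripts to look and compute and a tool call to move; the robot and the scene stay as the last step left them, time stands still between calls to the robot, and variables do not carry over. Pictures are saved under pics/ and viewed, at most 10 in all, crops included, and the job is handed in when it is done.

Besides the shell and the picture viewer there is one more tool, called after "Emit:" by a JSON object that holds its "name" and its "arguments", one argument or row to a line. send_rows: Moves the arm, as the interface text tells. Its arguments: {"type":"object","properties":{"deltas":{"type":"array"},"squeeze":{"type":"number"}},"required":["deltas"]}

```bash
mkdir -p pics
python3 - <<'E'
from rig import telemetry, optics
import cv2,numpy as np,pickle
s=telemetry.observe();print(s['time_s'],s['position'],np.round(s['tool_rot'],3),s['grip_width'],s['ft_force'])
ims=[]
for n in("scene","top"):
    d=optics.get_image(n);pickle.dump(d,open(n+'.pkl','wb'));print(n,d['K'].tolist() if hasattr(d['K'],'tolist') else d['K'],d['k1'],d['rvec'],d['tvec']);cv2.imwrite(f'pics/{n}0.png',d['image'][:,:,::-1])
E
```

```text
0.0 [ 0.22310238 -0.50239051  0.23569135] [[ 0.914  0.406 -0.   ]
 [ 0.406 -0.914  0.002]
 [ 0.    -0.002 -1.   ]] 0.0852343034368558 [-0.14940621 -0.71644888 -1.06240144]
scene [[399.4022807220963, 0.0, 259.3149744632718], [0.0, 399.4022807220963, 190.14021916497367], [0.0, 0.0, 1.0]] -0.08815713110901406 [ 1.89835888  1.45435744 -0.66740603] [-0.14132863 -0.29163172  1.76325819]
top [[365.42454669324775, 0.0, 252.59969927948325], [0.0, 365.42454669324775, 191.86797161070513], [0.0, 0.0, 1.0]] 0.0029778291993543173 [ 2.19049046 -2.14929715  0.14043264] [-0.00895066  0.58894462  1.1692689 ]
```

View pics/top0.png

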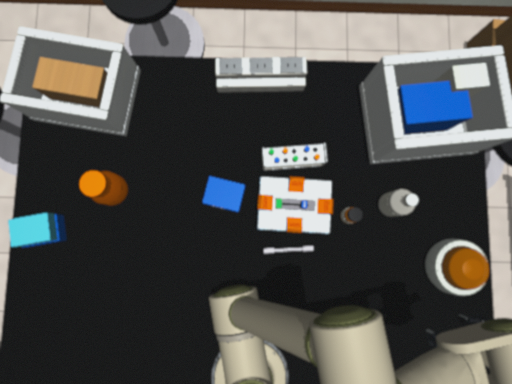

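View pics/scene0.png

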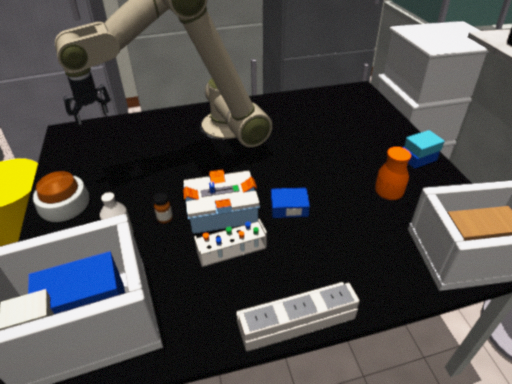

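```bash
cat > h.py <<'E'
import numpy as np,cv2
def ray(d,px,z):
    px=np.array(px,float).reshape(-1,2);K=d['K'];uv=(px-[K[0][2],K[1][2]])/K[0][0]
    n=uv.copy()
    for _ in range(8): n=uv/(1+d['k1']*(n**2).sum(1,keepdims=True))
    R=cv2.Rodrigues(np.array(d['rvec'],float))[0];c=-R.T@np.array(d['tvec']);v=np.c_[n,np.ones(len(n))]@R
    return c+v*((z-c[2])/v[:,2])[:,None], c
def mask(d,lo,hi,roi):
    m=cv2.inRange(cv2.cvtColor(d['image'],cv2.COLOR_RGB2HSV),lo,hi);o=np.zeros_like(m);a,b,c,e=roi;o[b:e,a:c]=m[b:e,a:c];return o
E
python3 - <<'E'
import pickle
from h import *
d=pickle.load(open('top.pkl','rb'));roi=(250,172,340,240)
w=mask(d,(0,0,170),(179,60,255),roi)
c=max(cv2.findContours(w,0,1)[0],key=cv2.contourArea)
P,_=ray(d,c.reshape(-1,2),.1);r=cv2.minAreaRect((P[:,:2]*1000).astype(np.float32));print('lid',r)
for nm,lo,hi,z in(('orange',(3,150,120),(20,255,255),.112),('blue',(105,120,80),(130,255,255),.134),('green',(50,120,80),(80,255,255),.104)):
    n,l,st,ct=cv2.connectedComponentsWithStats(mask(d,lo,hi,roi))
    for i in range(1,n):
        if st[i,4]>8: print(nm,st[i,4],ct[i].round(1),ray(d,ct[i],z)[0].round(4))
for nm,z,px in (('amber',.095,(351,215)),('bottle',.17,(405,199)),('rack',.07,(295,156)),('flask',.165,(93,183))): print(nm,ray(d,px,z)[0].round(3))
E
```

```text
lid ((544.4183349609375, -126.9200439453125), (221.52450561523438, 163.40997314453125), 87.56459045410156)
orange 192 [296.1 183.4] [[ 0.6089 -0.1305  0.112 ]]
orange 182 [264.6 202.1] [[ 0.5493 -0.0339  0.112 ]]
orange 198 [325.2 206. ] [[ 0.5409 -0.2205  0.112 ]]
orange 182 [293.9 224.9] [[ 0.481  -0.1244  0.112 ]]
blue 19 [302.1 204. ] [[ 0.5437 -0.146   0.134 ]]
blue 12 [305.9 204.2] [[ 0.5432 -0.1575  0.134 ]]
green 44 [278.5 203.2] [[ 0.5472 -0.0775  0.104 ]]
amber [[ 0.516 -0.305  0.095]]
bottle [[ 0.561 -0.442  0.17 ]]
rack [[ 0.704 -0.132  0.07 ]]
flask [[0.591 0.47  0.165]]
```

Emit:
{"name": "send_rows", "arguments": {
  "deltas": [
    [[0,0,0,0,0,0.154,-1],[0,0,0,0,0,0.154,-1],[0,0,0,0,0,0.154,-1],[0.038,-0.0366,0,0,0,0,-1],[0.038,-0.0366,0,0,0,0,-1],[0.038,-0.0366,0,0,0,0,-1],[0.038,-0.0366,0,0,0,0,-1],[0.038,-0.0366,0,0,0,0,-1],[0.038,-0.0366,0,0,0,0,-1],[0.038,-0.0366,0,0,0,0,-1],[0.038,-0.0366,0,0,0,0,-1],[0,0,0,0,0,0,-1]]
  ],
  "squeeze": 40
}}

```text
time_s: 1.6
position: [0.5415, -0.2211, 0.2356]
tool_rot: [[0.999, -0.04, -0.001], [-0.04, -0.999, 0.001], [-0.001, -0.001, -1.0]]
ft_force: [0.0, -0.4, -0.4]
grip_width: -0.0003
gripper_force: 0.0
```

Run:
```python
from rig import telemetry, optics
from h import *
s=telemetry.observe();print(s['time_s'],s['position'],np.round(s['tool_rot'],4),s['grip_width'],s['ft_force'])
d=optics.get_image('wrist');print(np.round(d['hand_eye'],3),d['K'][0][0])
cv2.imwrite('pics/w1.png',d['image'][:,:,::-1])
d=optics.get_image('scene');cv2.imwrite('pics/s1.png',cv2.resize(d['image'][100:300,100:340,::-1],None,fx=3,fy=3))
```

```text
1.6 [ 0.54148347 -0.22105157  0.23557262] [[ 9.992e-01 -3.990e-02 -6.000e-04]
 [-3.990e-02 -9.992e-01  9.000e-04]
 [-7.000e-04 -9.000e-04 -1.000e+00]] -0.0003083582944337444 [ 0.00610107 -0.39817081 -0.38844389]
[[-0.    -0.957 -0.291  0.074]
 [ 1.     0.    -0.001 -0.   ]
 [ 0.001 -0.291  0.957 -0.137]
 [ 0.     0.     0.     1.   ]] 335.7787408195035
```

View pics/w1.png

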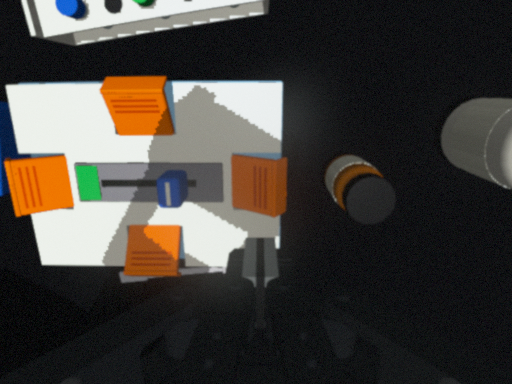

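View pics/s1.png

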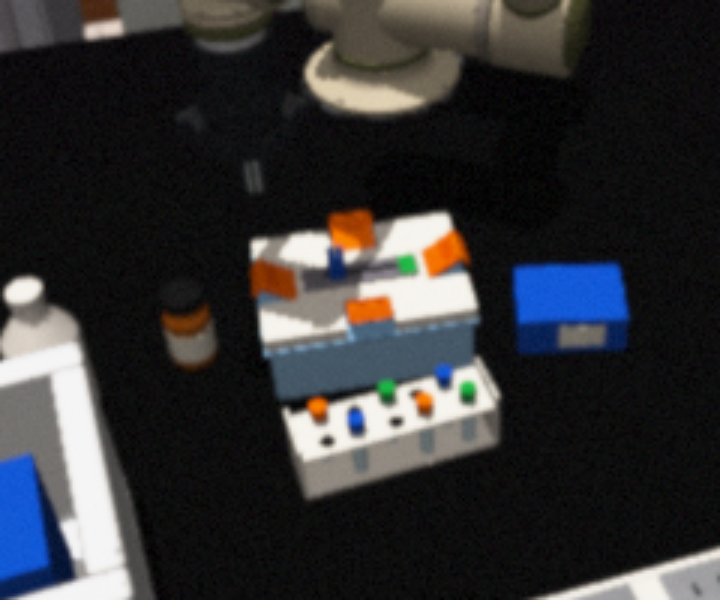

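Emit:
{"name": "send_rows", "arguments": {
  "deltas": [
    [[0,0.002,0.035,0,0,0,-1],[0,0,0.03,0,0,0,-1],[0,0,0.005,0,0,0,-1],[0,0,0.005,0,0,0,-1],[0,0,0.005,0,0,0,-1],[0,0,0.005,0,0,0,-1],[0,0,0.005,0,0,0,-1],[0,0,0.004,0,0,0,-1],[0,0,0.004,0,0,0,-1],[0,0,0.004,0,0,0,-1]]
  ]
}}

```text
time_s: 2.95
position: [0.5397, -0.2256, 0.1341]
tool_rot: [[0.999, -0.044, 0.0], [-0.044, -0.999, -0.0], [0.0, 0.0, -1.0]]
ft_force: [-0.5, 0.9, -0.1]
grip_width: -0.0
gripper_force: 0.0
```

Emit:
{"name": "send_rows", "arguments": {
  "deltas": [
    [[0,0,0.003,0,0,0,-1],[0,0,0.002,0,0,0,-1],[0,0,0,0,0,0,-1]]
  ]
}}

```text
time_s: 3.32
position: [0.5398, -0.2255, 0.1294]
tool_rot: [[0.999, -0.044, 0.0], [-0.044, -0.999, 0.0], [0.0, -0.0, -1.0]]
ft_force: [-0.4, 0.9, 0.8]
grip_width: -0.0002
gripper_force: 0.5
```

Emit:
{"name": "send_rows", "arguments": {
  "deltas": [
    [[0,0,-0.025,0,0,0,-1],[0,0,-0.025,0,0,0,-1],[-0.0218,-0.0328,0,0,0,0,-1],[-0.0218,-0.0328,0,0,0,0,-1],[-0.0218,-0.0328,0,0,0,0,-1],[0,0,0,0,0,0,-1]]
  ]
}}

```text
time_s: 4.08
position: [0.4777, -0.1226, 0.1798]
tool_rot: [[0.999, -0.042, -0.0], [-0.042, -0.999, 0.0], [-0.0, -0.0, -1.0]]
ft_force: [-0.0, 0.6, 0.0]
grip_width: -0.0004
gripper_force: 0.0
```

Run:
```python
from rig import telemetry, optics
from h import *
s=telemetry.observe();print(s['time_s'],s['position'],s['ft_force'])
d=optics.get_image('wrist');
cv2.imwrite('pics/w2.png',d['image'][:,:,::-1])
```

```text
4.075 [ 0.47770061 -0.12264155  0.17979391] [-0.03197124  0.55171666  0.04878971]
```

View pics/w2.png

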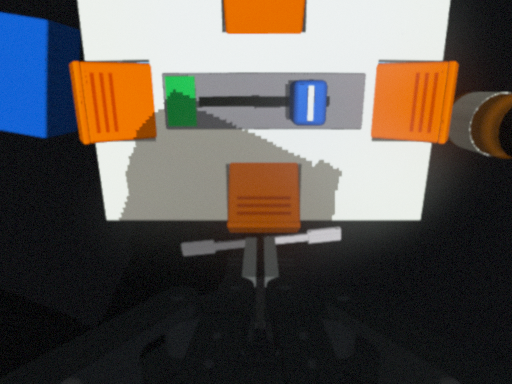

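```bash
cat >> h.py <<'E'
def cloud():
    from rig import telemetry, optics
    s=telemetry.observe();d=optics.get_image('wrist');K=d['K'];z=d['range_z'].astype(float)
    v,u=np.mgrid[:384,:512];uv=np.dstack([(u-K[0][2])/K[0][0],(v-K[1][2])/K[0][0]]);n=uv.copy()
    for _ in range(8): n=uv/(1+d['k1']*(n**2).sum(2,keepdims=True))
    P=np.dstack([n*z[...,None],z]);T=np.array(d['hand_eye']);P=P@T[:3,:3].T+T[:3,3]
    return d,P@np.array(s['tool_rot']).T+s['position'],z>0
E
cat > tabs.py <<'E'
from h import *
d,P,ok=cloud()
def tab(nm,m):
    n,l,st,ct=cv2.connectedComponentsWithStats(m)
    for i in range(1,n):
        q=P[(l==i)&ok]
        if st[i,4]>300 and len(q): print(nm,ct[i].round(),q.mean(0).round(4),'z10-90',np.percentile(q[:,2],[5,50,95]).round(4),'x',np.percentile(q[:,0],[2,98]).round(4),'y',np.percentile(q[:,1],[2,98]).round(4))
tab('orange',mask(d,(3,150,60),(20,255,255),(0,0,512,384)))
tab('blue',mask(d,(105,120,80),(130,255,255),(150,0,512,384)))
tab('white',mask(d,(0,0,100),(179,60,255),(0,0,512,384)))
E
python3 tabs.py
```

```text
orange [261.  17.] [ 0.5937 -0.1292  0.1057] z10-90 [0.1003 0.106  0.1106] x [0.5854 0.6015] y [-0.1511 -0.1073]
orange [110. 103.] [ 0.55   -0.0377  0.112 ] z10-90 [0.101  0.1134 0.1231] x [0.5276 0.5713] y [-0.0569 -0.0158]
orange [413. 102.] [ 0.5426 -0.2178  0.1107] z10-90 [0.1008 0.1131 0.1228] x [0.5203 0.5637] y [-0.2418 -0.1976]
orange [489. 125.] [ 0.522  -0.2984  0.0649] z10-90 [0.0538 0.0657 0.0743] x [0.4978 0.542 ] y [-0.3111 -0.2919]
orange [261. 200.] [ 0.4852 -0.1246  0.1107] z10-90 [0.1006 0.113  0.1228] x [0.4625 0.5052] y [-0.1462 -0.1028]
blue [306. 104.] [ 0.545  -0.1511  0.1334] z10-90 [0.132  0.1335 0.1347] x [0.5336 0.5556] y [-0.1596 -0.143 ]
white [263. 107.] [ 0.5408 -0.1284  0.0988] z10-90 [0.0981 0.0994 0.1034] x [0.4678 0.6039] y [-0.2326 -0.0214]
white [311. 237.] [ 0.4083 -0.1728  0.0043] z10-90 [-0.0008  0.0037  0.005 ] x [0.399  0.4162] y [-0.2    -0.1368]
white [207. 248.] [ 0.4005 -0.0652  0.0039] z10-90 [0.0026 0.0039 0.005 ] x [0.3938 0.4061] y [-0.1018 -0.0401]
```

Emit:
{"name": "send_rows", "arguments": {
  "deltas": [
    [[0,0,0.02,0,0,0,-1],[0,0,0.005,0,0,0,-1],[0,0,0.005,0,0,0,-1],[0,0,0.005,0,0,0,-1],[0,0,0.005,0,0,0,-1],[0,0,0,0,0,0,-1]]
  ]
}}

```text
time_s: 4.92
position: [0.4786, -0.1243, 0.1391]
tool_rot: [[0.999, -0.044, -0.0], [-0.044, -0.999, 0.0], [-0.0, -0.0, -1.0]]
ft_force: [-0.1, 1.1, 1.0]
grip_width: 0.0001
gripper_force: 0.0
```

Emit:
{"name": "send_rows", "arguments": {
  "deltas": [
    [[0,0,0.005,0,0,0,-1],[0,0,0.005,0,0,0,-1],[0,0,0.002,0,0,0,-1]]
  ]
}}

```text
time_s: 5.3
position: [0.4788, -0.1245, 0.1273]
tool_rot: [[0.999, -0.044, 0.0], [-0.044, -0.999, -0.0], [0.0, 0.0, -1.0]]
ft_force: [-0.5, -0.2, 2.7]
grip_width: -0.0002
gripper_force: 1.4
```

```bash
python3 tabs.py | grep orange
python3 - <<'E'
from rig import optics,telemetry
from h import *
print(telemetry.observe()['position'],telemetry.observe()['ft_force'])
cv2.imwrite('pics/w3.png',optics.get_image('wrist')['image'][:,:,::-1])
E
```

```text
orange [260.   8.] [ 0.588  -0.129   0.1019] z10-90 [0.0998 0.1019 0.104 ] x [0.5848 0.5913] y [-0.1508 -0.1073]
orange [459. 107.] [ 0.5423 -0.2157  0.1118] z10-90 [0.101  0.1128 0.1224] x [0.5202 0.5638] y [-0.2311 -0.1975]
orange [ 61. 107.] [ 0.5501 -0.0384  0.112 ] z10-90 [0.1009 0.1132 0.123 ] x [0.5275 0.5713] y [-0.0571 -0.0226]
orange [261. 222.] [ 0.4908 -0.1251  0.1091] z10-90 [0.1004 0.1087 0.1205] x [0.4711 0.5055] y [-0.1466 -0.103 ]
[ 0.47875511 -0.1244341   0.1271385 ] [-0.06164766 -0.50217784  2.15617511]
```

View pics/w3.png

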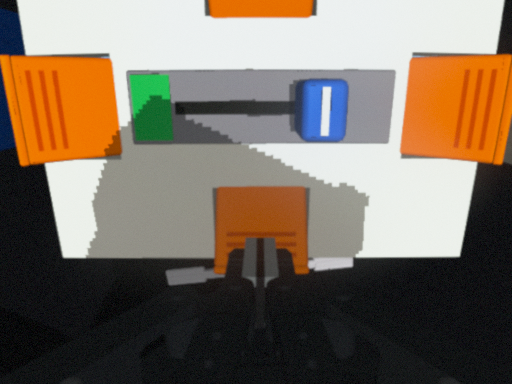

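Emit:
{"name": "send_rows", "arguments": {
  "deltas": [
    [[0,0,0.003,0,0,0,-1],[0,0,0.003,0,0,0,-1],[0,0,0.003,0,0,0,-1]]
  ]
}}

```text
time_s: 5.78
position: [0.4786, -0.1243, 0.118]
tool_rot: [[0.999, -0.044, -0.0], [-0.044, -0.999, 0.0], [-0.0, -0.0, -1.0]]
ft_force: [0.7, 0.1, 1.4]
grip_width: 0.0001
gripper_force: 0.7
```

Emit:
{"name": "send_rows", "arguments": {
  "deltas": [
    [[0,0,0.003,0,0,0,-1],[0,0,0.002,0,0,0,-1],[0,0,0,0,0,0,-1]]
  ]
}}

```text
time_s: 6.15
position: [0.4786, -0.1243, 0.113]
tool_rot: [[0.999, -0.044, -0.0], [-0.044, -0.999, 0.0], [-0.0, -0.0, -1.0]]
ft_force: [0.5, -0.2, 0.1]
grip_width: -0.0001
gripper_force: 0.0
```

```bash
python3 tabs.py | grep orange
```

```text
orange [260.   4.] [ 0.5864 -0.1287  0.1007] z10-90 [0.0992 0.1007 0.1022] x [0.5844 0.5885] y [-0.1506 -0.1072]
orange [466. 109.] [ 0.542  -0.2117  0.1098] z10-90 [0.1008 0.1101 0.1187] x [0.5204 0.5638] y [-0.225  -0.1973]
orange [ 50. 111.] [ 0.5491 -0.0411  0.111 ] z10-90 [0.1009 0.1113 0.1207] x [0.5275 0.5709] y [-0.0573 -0.0251]
orange [261. 227.] [ 0.4894 -0.1251  0.0993] z10-90 [0.0981 0.0992 0.1004] x [0.4642 0.5044] y [-0.1467 -0.1026]
```

Emit:
{"name": "send_rows", "arguments": {
  "deltas": [
    [[0,0,-0.03,0,0,0,-1],[0,0,-0.03,0,0,0,-1],[0.022,-0.032,0,0,0,0,-1],[0.022,-0.032,0,0,0,0,-1],[0.022,-0.032,0,0,0,0,-1],[0,0,0,0,0,0,-1],[0,0,0.025,0,0,0,-1],[0,0,0.01,0,0,0,-1],[0,0,0.005,0,0,0,-1],[0,0,0.004,0,0,0,-1],[0,0,0.004,0,0,0,-1],[0,0,0.003,0,0,0,-1]]
  ]
}}

```text
time_s: 7.7
position: [0.5493, -0.0315, 0.1228]
tool_rot: [[0.999, -0.044, 0.001], [-0.044, -0.999, -0.0], [0.001, 0.0, -1.0]]
ft_force: [-0.3, -0.2, 3.9]
grip_width: -0.0002
gripper_force: 1.5
```

Emit:
{"name": "send_rows", "arguments": {
  "deltas": [
    [[0,0,0.003,0,0,0,-1],[0,0,0.003,0,0,0,-1],[0,0,0.002,0,0,0,-1],[0,0,0,0,0,0,-1]]
  ]
}}

```text
time_s: 8.2
position: [0.5486, -0.0314, 0.1139]
tool_rot: [[0.999, -0.044, -0.001], [-0.044, -0.999, 0.0], [-0.001, -0.0, -1.0]]
ft_force: [-0.6, -1.0, -0.6]
grip_width: -0.0002
gripper_force: 0.0
```

Emit:
{"name": "send_rows", "arguments": {
  "deltas": [
    [[0,0,-0.03,0,0,0,-1],[0,0,-0.03,0,0,0,-1],[0.022,0.032,0,0,0,0,-1],[0.022,0.032,0,0,0,0,-1],[0.022,0.032,0,0,0,0,-1],[0,0,0,0,0,0,-1],[0,0,0.025,0,0,0,-1],[0,0,0.01,0,0,0,-1],[0,0,0.005,0,0,0,-1],[0,0,0.004,0,0,0,-1],[0,0,0.004,0,0,0,-1],[0,0,0.003,0,0,0,-1]]
  ]
}}

```text
time_s: 9.7
position: [0.611, -0.1303, 0.1239]
tool_rot: [[0.999, -0.044, 0.002], [-0.044, -0.999, -0.001], [0.002, 0.001, -1.0]]
ft_force: [0.3, 0.5, 3.1]
grip_width: -0.0003
gripper_force: 1.4
```

Emit:
{"name": "send_rows", "arguments": {
  "deltas": [
    [[0,0,0.003,0,0,0,-1],[0,0,0.003,0,0,0,-1],[0,0,0.003,0,0,0,-1],[0,0,0,0,0,0,-1]]
  ]
}}

```text
time_s: 10.2
position: [0.6102, -0.1301, 0.1136]
tool_rot: [[0.999, -0.044, -0.002], [-0.044, -0.999, 0.001], [-0.002, -0.001, -1.0]]
ft_force: [-0.8, 0.8, 0.2]
grip_width: 0.0002
gripper_force: 0.0
```

Emit:
{"name": "send_rows", "arguments": {
  "deltas": [
    [[0,0,-0.03,0,0,0,-1],[0,0,-0.03,0,0,0,-1],[-0.022,0.032,0,0,0,0,-1],[-0.022,0.032,0,0,0,0,-1],[-0.022,0.032,0,0,0,0,-1],[0,0,0,0,0,0,-1],[0,0,0.025,0,0,0,-1],[0,0,0.01,0,0,0,-1],[0,0,0.005,0,0,0,-1],[0,0,0.004,0,0,0,-1],[0,0,0.004,0,0,0,-1],[0,0,0.003,0,0,0,-1]]
  ]
}}

```text
time_s: 11.7
position: [0.5408, -0.2235, 0.1239]
tool_rot: [[0.999, -0.044, 0.001], [-0.044, -0.999, -0.001], [0.001, 0.001, -1.0]]
ft_force: [-0.7, -0.3, 3.4]
grip_width: 0.0001
gripper_force: 1.6
```

Emit:
{"name": "send_rows", "arguments": {
  "deltas": [
    [[0,0,0.003,0,0,0,-1],[0,0,0.003,0,0,0,-1],[0,0,0.003,0,0,0,-1],[0,0,0,0,0,0,-1]]
  ]
}}

```text
time_s: 12.2
position: [0.5401, -0.223, 0.1136]
tool_rot: [[0.999, -0.044, -0.001], [-0.044, -0.999, 0.001], [-0.001, -0.001, -1.0]]
ft_force: [0.2, 0.5, 0.3]
grip_width: 0.0003
gripper_force: 0.0
```

Emit:
{"name": "send_rows", "arguments": {
  "deltas": [
    [[0,0,-0.04,0,0,0,-1],[0,0,-0.05,0,0,0,-1],[-0.06,-0.05,-0.05,0,0,0,-1],[-0.03,-0.05,0,0,0,0,-1],[0,0,0,0,0,0,-1]]
  ]
}}

```text
time_s: 12.82
position: [0.472, -0.1337, 0.2387]
tool_rot: [[0.999, -0.042, -0.0], [-0.042, -0.999, 0.0], [-0.0, -0.0, -1.0]]
ft_force: [0.5, -0.7, -0.3]
grip_width: -0.0003
gripper_force: 0.0
```

```bash
python3 tabs.py;python3 - <<'E'
from rig import optics
from h import *
cv2.imwrite('pics/w4.png',optics.get_image('wrist')['image'][:,:,::-1])
E
```

```text
orange [248.  18.] [ 0.5992 -0.1295  0.0993] z10-90 [0.098  0.0993 0.1007] x [0.5867 0.6113] y [-0.1512 -0.1078]
orange [131.  91.] [ 0.5501 -0.0328  0.0965] z10-90 [0.0978 0.0994 0.1007] x [0.5278 0.5717] y [-0.0556  0.0313]
orange [366.  91.] [ 0.5422 -0.221   0.0975] z10-90 [0.0978 0.0993 0.1005] x [0.5202 0.5635] y [-0.2425 -0.1989]
orange [440. 110.] [ 0.523 -0.3    0.065] z10-90 [0.0553 0.0662 0.0732] x [0.4976 0.5424] y [-0.3191 -0.292 ]
orange [249. 169.] [ 0.483  -0.1245  0.0991] z10-90 [0.0981 0.0993 0.1005] x [0.4613 0.5041] y [-0.146  -0.1031]
blue [281.  91.] [ 0.545  -0.1511  0.1334] z10-90 [0.1318 0.1334 0.1347] x [0.5338 0.5557] y [-0.16   -0.1427]
white [250.  91.] [ 0.5442 -0.1286  0.099 ] z10-90 [0.098  0.0994 0.1034] x [0.4687 0.611 ] y [-0.233  -0.0212]
white [257. 215.] [ 0.4048 -0.1269  0.0038] z10-90 [0.0019 0.004  0.0052] x [0.3945 0.4151] y [-0.1997 -0.0417]
```

View pics/w4.png

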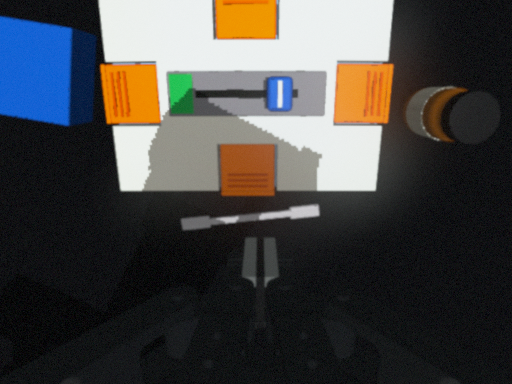

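Emit:
{"name": "send_rows", "arguments": {
  "deltas": [
    [[0.0366,0.0316,0,0,0,0,-1],[0.0366,0.0316,0,0,0,0,-1],[0,0,0,0,0,0,-1],[0,0,0.04,0,0,0,-1],[0,0,0.04,0,0,0,-1],[0,0,0.02,0,0,0,-1],[0,0,0.014,0,0,0,-1],[0,0,0,0,0,0,-1]]
  ]
}}

```text
time_s: 13.92
position: [0.5438, -0.2029, 0.1234]
tool_rot: [[0.999, -0.044, -0.001], [-0.044, -0.999, 0.001], [-0.001, -0.001, -1.0]]
ft_force: [0.3, 0.1, -0.0]
grip_width: 0.0
gripper_force: 0.0
```

Emit:
{"name": "send_rows", "arguments": {
  "deltas": [
    [[0,-0.01,0,0,0,0,-1],[0,-0.01,0,0,0,0,-1],[0,-0.01,0,0,0,0,-1],[0,-0.01,0,0,0,0,-1],[0,-0.01,0,0,0,0,-1],[0,-0.01,0,0,0,0,-1],[0,-0.01,0,0,0,0,-1],[0,-0.005,0,0,0,0,-1]]
  ]
}}

```text
time_s: 14.92
position: [0.5475, -0.1273, 0.1241]
tool_rot: [[0.999, -0.044, 0.0], [-0.044, -0.999, 0.0], [0.0, -0.0, -1.0]]
ft_force: [0.6, -1.8, 1.9]
grip_width: 0.0001
gripper_force: 1.1
```

```bash
python3 tabs.py|egrep 'blue|ora'
```

```text
orange [261. 117.] [ 0.6096 -0.1299  0.098 ] z10-90 [0.0981 0.0993 0.1005] x [0.5873 0.6305] y [-0.1519 -0.1079]
orange [435. 237.] [ 0.5425 -0.2207  0.0977] z10-90 [0.0978 0.0991 0.1002] x [0.5195 0.5643] y [-0.2417 -0.1987]
orange [ 87. 237.] [ 0.5507 -0.0339  0.098 ] z10-90 [0.0978 0.0992 0.1004] x [0.5275 0.5724] y [-0.0559 -0.0128]
orange [260. 343.] [ 0.4873 -0.1241  0.1083] z10-90 [0.0982 0.0994 0.1658] x [0.4698 0.5421] y [-0.1286 -0.1199]
blue [206. 266.] [ 0.5508 -0.104   0.1333] z10-90 [0.1313 0.1334 0.1345] x [0.539  0.5586] y [-0.1125 -0.0964]
```

Emit:
{"name": "send_rows", "arguments": {
  "deltas": [
    [[0,-0.003,0,0,0,0,-1],[0,-0.002,0,0,0,0,-1],[0,0,0,0,0,0,-1]]
  ]
}}

```text
time_s: 15.35
position: [0.5475, -0.1228, 0.1239]
tool_rot: [[0.999, -0.044, -0.0], [-0.044, -0.999, 0.0], [-0.0, -0.0, -1.0]]
ft_force: [0.6, -1.1, -0.1]
grip_width: 0.0
gripper_force: 0.4
```

Emit:
{"name": "send_rows", "arguments": {
  "deltas": [
    [[0,-0.002,0,0,0,0,-1],[0,-0.001,0,0,0,0,-1],[0,0,0,0,0,0,-1]]
  ]
}}

```text
time_s: 15.72
position: [0.5477, -0.1202, 0.124]
tool_rot: [[0.999, -0.044, -0.0], [-0.044, -0.999, -0.001], [-0.0, 0.001, -1.0]]
ft_force: [-1.1, -3.9, -0.0]
grip_width: 0.0002
gripper_force: 2.0
```

Emit:
{"name": "send_rows", "arguments": {
  "deltas": [
    [[0,-0.002,0,0,0,0,-1],[0,0,0,0,0,0,-1]]
  ]
}}

```text
time_s: 15.98
position: [0.5478, -0.1198, 0.124]
tool_rot: [[0.999, -0.044, -0.0], [-0.044, -0.999, -0.003], [-0.0, 0.003, -1.0]]
ft_force: [-1.9, -11.9, -0.5]
grip_width: 0.0002
gripper_force: 6.0
```

Force rises against the stop: the lock is home. I'll back off and lift.

Emit:
{"name": "send_rows", "arguments": {
  "deltas": [
    [[0,0.01,0,0,0,0,-1],[0,0,-0.03,0,0,0,-1],[0,0,-0.05,0,0,0,-1],[-0.06,0,-0.04,0,0,0,-1],[0,0,0,0,0,0,-1],[0,0,0,0,0,0,-1]]
  ]
}}

```text
time_s: 16.73
position: [0.4955, -0.1255, 0.2383]
tool_rot: [[0.999, -0.044, -0.0], [-0.044, -0.999, 0.001], [-0.0, -0.001, -1.0]]
ft_force: [0.4, -0.3, 0.2]
grip_width: 0.0002
gripper_force: 0.0
```

```bash
python3 tabs.py|egrep 'blue|ora';python3 - <<'E'
from rig import optics
from h import *
cv2.imwrite('pics/w5.png',optics.get_image('wrist')['image'][:,:,::-1])
E
```

```text
orange [260.  36.] [ 0.6096 -0.1301  0.0979] z10-90 [0.098  0.0994 0.1007] x [0.5872 0.631 ] y [-0.1517 -0.1083]
orange [145. 121.] [ 0.5499 -0.0325  0.0957] z10-90 [0.0978 0.0993 0.1006] x [0.5275 0.5716] y [-0.0558  0.0292]
orange [375. 120.] [ 0.5422 -0.221   0.0972] z10-90 [0.0978 0.0992 0.1004] x [0.52   0.5634] y [-0.2508 -0.1989]
orange [447. 133.] [ 0.5248 -0.3002  0.0653] z10-90 [0.0551 0.0659 0.0734] x [0.4988 0.5429] y [-0.32  -0.292]
orange [260. 195.] [ 0.483  -0.1244  0.0989] z10-90 [0.0981 0.0993 0.1005] x [0.4616 0.504 ] y [-0.1458 -0.1032]
blue [219. 124.] [ 0.5482 -0.0982  0.1328] z10-90 [0.1271 0.1335 0.1347] x [0.5363 0.5587] y [-0.106  -0.0896]
```

View pics/w5.png

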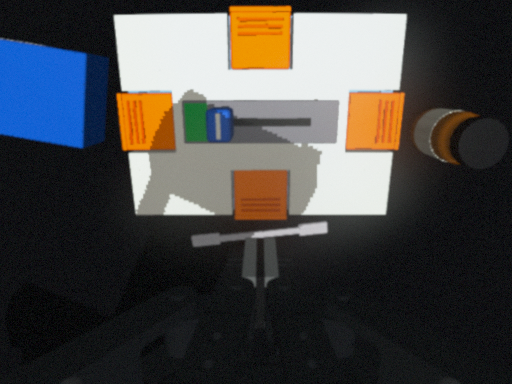

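```bash
python3 -c "
from rig import env;print(env.close_job())"
```

```text
the job is handed in; nothing more can be done
None
```

I pressed all four tabs flush, slid the lock to its stop at the green end, and handed the job in at about 17 s; the hand-in gave no verdict, but the last wrist picture and depth readings show both in place, with the arm clear of everything.

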